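# Roll a jar into the labelling cradle

## Task

Roll the jar that lies on its side along the bench, up the ramp and into the V-groove of the wooden labelling cradle, then push it along the groove by its lid end until its base is up against the end stop, and leave it resting there. Only push it, gently, with the fingers: do not grip it, lift it or stand it up, and leave the other things on the bench where they are.

Things in the scene. Friction and masses are not known exactly. Their poses are not given: they have to be found in the camera images.
- jar: the jar to move: smooth sealed amber glass jar, steel lid, lying on the bench, 0.22 to 0.36 kg. Origin mid-length on its axis, 33 mm up. Its y axis runs along it to the base at y = +52.5 mm; body 66 mm across to y = -32.5; lid 62 mm across, y = -36.5 to -52.5. x and z turn as it rolls. Rolls easily. At first its y is within 0.25 rad of the cradle's y
- jar_lid_end (a point): centre of the outer face of the lying jar's lid, on the jar's axis, 52.5 mm from its middle. If the jar is rolled straight in, its base lands 30 to 70 mm short of the stop
- cradle: fixed wooden V-cradle. Origin on the bench under the groove's bottom line. x: the way the jar rolls in; y: along the groove to the end stop. The ramp rises from the bench at x = -92 mm to the crest at x = -24, 17 mm high; the groove falls at 30 degrees to its bottom at x = 0, 3 mm high, then rises at 30 degrees to x = 50, 32 mm high. A jar in it has its axis at x = 0, 41 mm up
- stop (a point): on the face of the cradle's end stop that looks along the groove, above the groove's bottom line, 41 mm above the bench; in the cradle's frame x = 0, y = +80 mm. The stop is a board 10 mm thick, 65 mm high, x = -46 to +54 mm. Ramp and groove run from here to y = -110 mm, where the end is open, with no wall
- jar_near: bystander: sealed amber jar standing upright (66 mm across, 105 mm tall) just outside the cradle's end stop, on the robot's side; origin under its base
- jar_far: bystander: sealed amber jar standing upright (66 mm across, 105 mm tall) on the far side of the lane; origin under its base
- jar_open: bystander: open clear glass jar standing behind the cradle, 70 mm across, 90 mm tall; origin under its base
- lid: bystander: loose steel jar lid lying flat beside the ramp on the robot's side, 62 mm across, 14 mm high; origin under its centre
- label_roll: bystander: roll of blank paper labels lying flat, 84 mm across, 40 mm high, behind the cradle; origin under its centre
- brush: bystander: small brush lying at the right-hand side of the bench; origin under its middle
- bottle: bystander: white plastic bottle standing at the right-hand side, 60 mm across, 170 mm tall; origin under its base
Things that resemble listed ones, but are neither listed nor needed, are in the scene too. Leave any red or yellow look-alike of the jar alone.

How it is judged:
On the way:
1. the jar lies in the V-groove (x of jar in the frame of cradle between -0.007 and 0.007 m and z of jar in the frame of cradle between 0.036 and 0.047 m and angle between the y axis of jar and the y axis of cradle, either way round below 0.08 rad), for 0.2 s.
At the end, for the whole second after the job is handed in: the jar rests in the V-groove (axis within 7 mm of the groove's middle line, within 0.08 rad of its direction, about 41 mm above the bench), its base within 6 mm of the end stop, at rest (all of step 1 and y of jar in the frame of cradle between 0.0215 and 0.0315 m and linear speed of jar below 0.02 m/s and angular speed of jar below 0.4 rad/s); the robot touches nothing.
It fails at once if the jar is lifted more than 12 mm off the bench or the cradle (height (world z) of jar above 0.064 m or (x of jar in the frame of cradle below -0.11 m and height (world z) of jar above 0.045 m)).
It fails at once if the jar is tipped up by more than 0.4 rad (angle between jar's own y axis and vertical below 1.17 rad or angle between jar's own y axis and vertical above 1.97 rad).
It fails at once if the glass jar is squeezed or pressed with more than 30 N (contact force between the fingers and jar above 30 N).
It fails at once if another thing on the bench is shifted by more than 25 mm (distance of any of jar_near, jar_far, jar_open, lid, label_roll, brush, bottle from where it was at the start of the episode above 0.025 m).
It also fails if it takes over 61 s, if anything falls off the work surface, if the arm or the gripper's body presses on something with over 40 N, if the wrist force passes 120 N, or if a joint passes its speed limit or range.

## Robot

A 6-joint arm with a two-finger parallel gripper is mounted at the origin on the work surface. World frame = base frame: x ahead of the robot, y to its left, z up, the work surface at z = 0. Lengths are in m, angles in rad, forces in N, time in s.
With the tool pointing down it reaches from about 0.325 to 1 m from the base axis. Payload 5.1 kg.
Tool frame: the origin (TCP) lies at the very end of the fingers, on their centre line; the grasp point (between the pads) lies 19 mm behind it; z points along the fingers, y is the direction in which the jaws open and shut (so a half turn about z gives the same grasp; the last joint's range is limited). The gripper opens to 85 mm and grips with 20 to 120 N. Pads are 22 mm wide; open, the fingers measure 114 mm over their backs; the gripper's body (76 mm by 85 mm) begins 54 mm behind the grasp point. The pads swing forward as they close: fully open they stand 13 mm farther back than shut.
Start: joints at [1.052, 0.124, 1.65, -0, 1.367, -0.083], TCP at [0.274, 0.589, 0.231] pointing down, gripper open.
Joint ranges: [-2.61, 2.61], [-1.02, 2.33], [0.03, 2.71], [-1.35, 4.49], [0.32, 2.68], [-2.91, 2.91]. Speed limits (rad/s): [2.57, 2.57, 3.14, 3.14, 3.14, 3.14].

## Interface

Orientations are given as a unit quaternion [x, y, z, w].
In Python, from cell import manip gives the robot as it stands.
- The arm moves only by the tool play_rows, never from a script. Its argument "steps" is a list that holds one entry, the list of rows, each a list of 7 numbers: the opening in per cent of the stroke, from 0 (shut) to 100 (fully open), then the shift along the tool's x, y, z in cm, then the turn, a rotation vector about the tool's x, y, z in degrees. A call has 1 to 12 rows; each row is the pose to reach, as a shift and turn from the pose commanded when the call began, along the tool's axes at that moment; what a row does not reach only later rows make up. A row lasts 1/12 s, in which the tool goes at most 41.7 mm and 7.16 degrees, less where a joint would pass 70% of its speed; a pose out of reach is approached as far as the arm can. A call with a gripper value outside its range is refused whole. The fingers move at their own pace and stop on an object; "squeeze" is the grip in N (left out, the last holds). Time passes only in rows, so rows that repeat a pose let the fingers close. It gives the time, the measured TCP pose, the force and the opening at its end, in the units of the state.
- manip.read_state(): the state, without advancing time (a new reading comes with each control period).
- manip.capture(name): name is "scene" or "side" or "wrist"; returns the picture (400x640x3 uint8, red, green, blue); there is no depth.
- manip.camera_info(name): a dict with "fx", "fy", "cx", "cy" (pixels), "rvec" (rotation vector, rad) and "tvec" (3), from world to camera coordinates, as OpenCV has them. Camera axes: x right, y down, z forward; pixel columns grow to the right and rows downward; lengths in m; the calibration is good to about 2 mm. A picture is of the moment at which its call begins: read the wrist's pose just before it. camera_info takes no time and is no camera call; for the wrist camera it gives the pose at the moment of the call.
- manip.hand_in(): hands the job in, once; it reports no verdict.
The state is a dict: "time": time; "joints": joint angles; "joint_vel": joint speeds; "effort": joint torques, N m; "tool_pos": TCP position; "orientation": TCP orientation; "ft_force": force on the tool from outside, world axes, zero at the start; "wrist_torque": the same for the moment, N m; "opening": finger opening in m.
Only numpy, scipy, OpenCV 4.12 (cv2) and the standard library are available. Lean on these libraries where they do the work, as an engineer would, in place of code of your own. Each camera call takes 0.05 s, during which the arm holds its last target.

## Working session

There is one attempt and no reset: what is moved stays moved. The work goes in short steps, Python scripts to look and compute and a tool call to move; the robot and the scene stay as the last step left them, time stands still between calls to the robot, and variables do not carry over. Pictures are saved under pics/ and viewed, and the job is handed in when it is done.

Besides the shell and the picture viewer there is one more tool, called after ">>>" by a JSON object that holds its "method" and its "body". play_rows: Moves the arm, as the interface text tells. Its arguments: {"type":"object","properties":{"steps":{"type":"array","items":{"type":"array","items":{"type":"array","items":{"type":"number"}}}},"squeeze":{"type":"number"}},"required":["steps"]}

```bash
ls; mkdir -p pics
python3 - <<'E'
from cell import manip
import cv2
for n in ["scene","side","wrist"]:
    im=manip.capture(n); cv2.imwrite(f"pics/a_{n}.png",im[:,:,::-1]); print(manip.camera_info(n))
print(manip.read_state())
E
```

```text
pics
{'fx': 494.88217858010177, 'fy': 494.88217858010177, 'cx': 320.1256166184672, 'cy': 201.82845325228547, 'rvec': array([ 2.22406716,  0.53627727, -0.24443695]), 'tvec': array([-0.47979762, -0.16236649,  1.43619468])}
{'fx': 406.3757403042267, 'fy': 406.3757403042267, 'cx': 318.75345355387805, 'cy': 200.83251045457365, 'rvec': array([ 2.36074978, -0.63832472,  0.23342854]), 'tvec': array([-0.52018586,  0.21090165,  1.07617699])}
{'fx': 319.48075966572264, 'fy': 319.48075966572264, 'cx': 324.9932252959697, 'cy': 197.9209042096903, 'rvec': array([-2.40232484, -1.53366562, -0.25354986]), 'tvec': array([-0.64875656, -0.04125588,  0.38217462])}
{'time': 0.15, 'joints': array([ 1.05239493e+00,  1.24336714e-01,  1.65134826e+00, -6.13849631e-06,
        1.36749302e+00, -8.26138312e-02]), 'joint_vel': array([ 0.00050603, -0.00210919, -0.00453699, -0.0016173 ,  0.00027717,
        0.00061224]), 'effort': array([ 1.49085395e-04, -4.24228692e+01, -3.66012526e+01, -9.58071178e-05,
        4.65444726e-03, -2.49188224e-05]), 'tool_pos': array([0.27418479, 0.58882591, 0.23035455]), 'orientation': array([ 2.16173013e-01,  9.76354751e-01, -7.58034707e-04, -2.31762735e-04]), 'ft_force': array([ 0.32286363, -0.12027274,  0.53754849]), 'wrist_torque': array([-0.03448358,  0.00464211,  0.00294775]), 'opening': 0.08552404349120006}
```

View pics/a_scene.png

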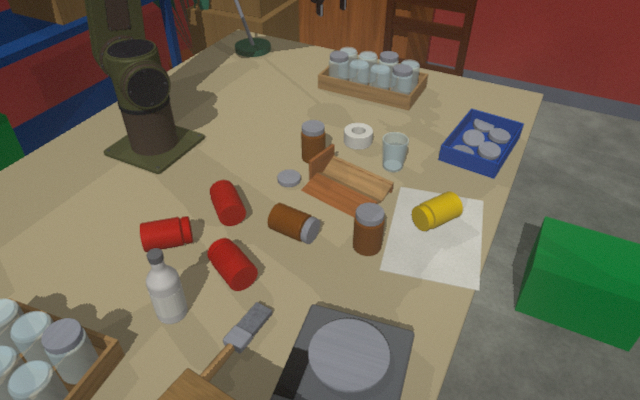

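View pics/a_side.png

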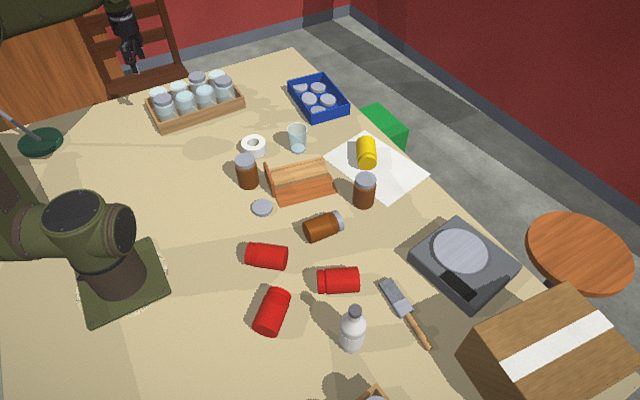

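View pics/a_wrist.png

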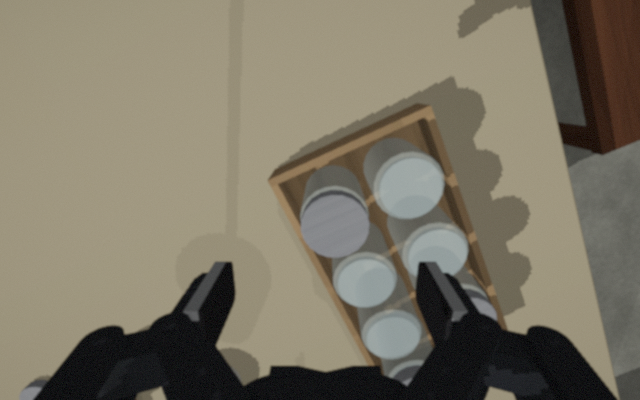

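The scene view shows the amber jar at (293,222) with its lid on the right at (310,230). The cradle is at (347,185) with its end stop at (320,163), and jar_far is at (369,230). I'll zoom in for exact pixels.

Run:
```python
import cv2
for n,(x,y,w,h) in {"scene":(255,110,160,150),"side":(225,115,160,140)}.items():
    im=cv2.imread(f"pics/a_{n}.png")[y:y+h,x:x+w]
    im=cv2.resize(im,None,fx=4,fy=4,interpolation=cv2.INTER_CUBIC)
    for i in range(0,w,20): cv2.putText(im,str(x+i),(i*4,8),0,.35,(0,0,0)); cv2.line(im,(i*4,0),(i*4,h*4),(255,255,255),1) if 0 else cv2.line(im,(i*4,10),(i*4,16),(0,0,0),1)
    for j in range(0,h,20): cv2.putText(im,str(y+j),(8,j*4+4),0,.35,(0,0,0)); cv2.line(im,(0,j*4),(6,j*4),(0,0,0),1)
    cv2.imwrite(f"pics/b_{n}.png",im)
```

```text
(no output)
```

View pics/b_scene.png

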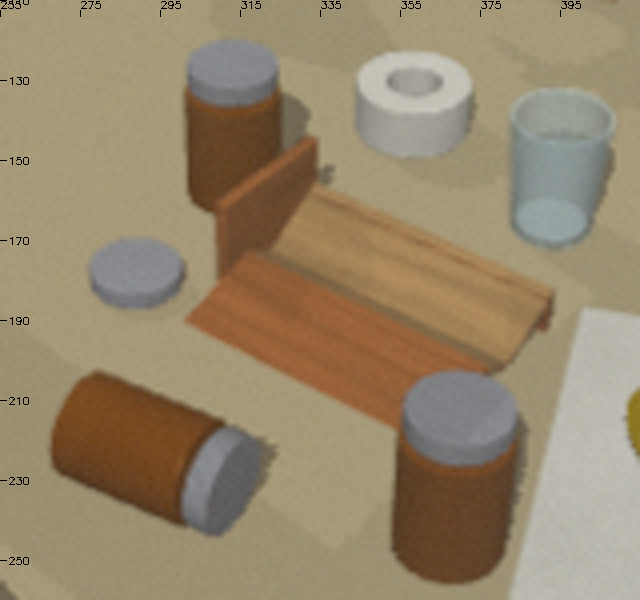

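View pics/b_side.png

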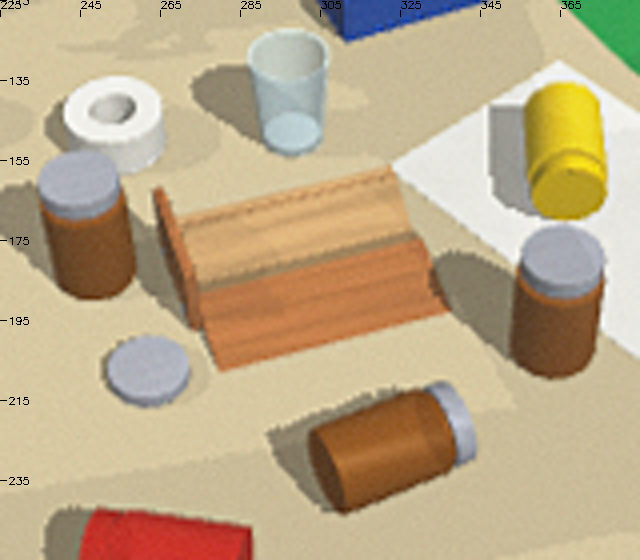

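```bash
cat > h.py <<'E'
import numpy as np, cv2
from cell import manip
def cam(n,ci=None):
    c=ci or manip.camera_info(n); K=np.array([[c['fx'],0,c['cx']],[0,c['fy'],c['cy']],[0,0,1]])
    R=cv2.Rodrigues(c['rvec'])[0]; return K,R,np.array(c['tvec']).ravel()
def ray(n,uv,C=None):
    K,R,t=C or cam(n); o=-R.T@t; d=R.T@np.linalg.solve(K,[uv[0],uv[1],1]); return o,d
def onz(n,uv,z,C=None):
    o,d=ray(n,uv,C); return o+d*(z-o[2])/d[2]
def proj(n,P,C=None):
    K,R,t=C or cam(n); p=K@(R@np.array(P)+t); return p[:2]/p[2]
E
python3 - <<'E'
from h import *
np.set_printoptions(precision=4,suppress=True)
# (cradle x,y,z): pixel
side={(-.092,.08,0):(280,207.5),(-.092,-.11,0):(337.5,192.5),(-.024,-.11,.017):(330.5,174.5),(.05,-.11,.032):(322.5,157),(.05,.08,.032):(270,168.7)}
scene={(-.092,.08,0):(301.7,190),(-.024,.08,.017):(317,173),(-.024,-.11,.017):(378.7,203),(.05,.08,.032):(334.5,155.7),(.05,-.11,.032):(393.2,183)}
A=[];B=[]
for n,D in (("side",side),("scene",scene)):
    for k,uv in D.items():
        p=onz(n,uv,k[2]); print(n,k,p); A.append(k[:2]);B.append(p[:2])
A=np.array(A);B=np.array(B)
a=A-A.mean(0);b=B-B.mean(0);th=np.arctan2((a[:,0]*b[:,1]-a[:,1]*b[:,0]).sum(),(a*b).sum())
R=np.array([[np.cos(th),-np.sin(th)],[np.sin(th),np.cos(th)]]);t=B.mean(0)-R@A.mean(0)
print("cradle",t,th,np.linalg.norm(A@R.T+t-B,axis=1))
np.savez("cr.npz",t=t,th=th)
def incr(p): return R.T@(np.array(p)[:2]-t)
# jar: lid outer face centre and lid/base from silhouettes
# scene: lid face ellipse centre (234,483)/4 ; side: jar extents
for n,uv in (("scene",(255+234/4,110+484/4)),):
    p=onz(n,uv,.033);print("lid face",p,incr(p))
# amber mask
for n,box in (("scene",(262,200,52,50)),("side",(295,205,55,40))):
    im=cv2.imread(f"pics/a_{n}.png"); hsv=cv2.cvtColor(im,cv2.COLOR_BGR2HSV)
    x,y,w,h=box; s=hsv[y:y+h,x:x+w]; m=((s[...,1]>150)&(s[...,2]>50)&(s[...,0]>5)&(s[...,0]<22)).astype(np.uint8)
    m=cv2.morphologyEx(m,cv2.MORPH_OPEN,np.ones((3,3)))
    q=np.argwhere(m)[:,::-1]+[x,y]; r=cv2.minAreaRect(q.astype(np.float32)); c=q.mean(0)
    p=onz(n,c,.033); print(n,"amber",len(q),c,r,p,incr(p))
# bystanders
for nm,n,uv,z in (("far","scene",(255+459/4,110+405/4),.105),("far","side",(225+562/4,115+255/4),.105),("near","scene",(255+232/4,110+65/4),.105),("near","side",(225+80/4,115+175/4),.105),("lid","scene",(255+136/4,110+268/4),.014),("lid","side",(225+148/4,115+365/4),.014),("red","scene",(232,265),.033),("red","scene",(228,203),.033),("red2","side",(265,256),.033),("redside","side",(338,280),.033),("yel","scene",(437,211),.033)):
    p=onz(n,uv,z);print(nm,n,p,incr(p))
E
```

```text
side (-0.092, 0.08, 0) [ 0.4735  0.0141 -0.    ]
side (-0.092, -0.11, 0) [ 0.6572 -0.0223  0.    ]
side (-0.024, -0.11, 0.017) [0.6703 0.0424 0.017 ]
side (0.05, -0.11, 0.032) [0.6815 0.112  0.032 ]
side (0.05, 0.08, 0.032) [0.5086 0.1501 0.032 ]
scene (-0.092, 0.08, 0) [ 0.4766  0.0166 -0.    ]
scene (-0.024, 0.08, 0.017) [0.4887 0.0796 0.017 ]
scene (-0.024, -0.11, 0.017) [0.6799 0.0405 0.017 ]
scene (0.05, 0.08, 0.032) [0.5044 0.153  0.032 ]
scene (0.05, -0.11, 0.032) [0.6889 0.1131 0.032 ]
cradle [0.5714 0.0875] 1.3608469441800664 [0.0005 0.0041 0.0038 0.008  0.0059 0.0036 0.0012 0.006  0.0008 0.0006]
lid face [ 0.5911 -0.1358  0.033 ] [-0.2143 -0.0658]
scene amber 909 [286.5083 220.1947] ((286.3448486328125, 219.862060546875), (35.71535110473633, 27.311738967895508), 23.198591232299805) [ 0.5188 -0.1323  0.033 ] [-0.226   0.0056]
side amber 665 [321.6135 226.6632] ((321.3620910644531, 226.65516662597656), (21.912050247192383, 32.49668502807617), 68.19859313964844) [ 0.5332 -0.1342  0.033 ] [-0.2248 -0.0089]
far scene [ 0.7054 -0.0928  0.105 ] [-0.1484 -0.1686]
far side [ 0.7023 -0.096   0.105 ] [-0.1522 -0.1663]
near scene [0.4378 0.1551 0.105 ] [0.0383 0.1447]
near side [0.4358 0.1568 0.105 ] [0.0395 0.147 ]
lid scene [0.4294 0.034  0.014 ] [-0.082   0.1277]
lid side [0.4245 0.0349 0.014 ] [-0.082   0.1327]
red scene [ 0.4866 -0.3053  0.033 ] [-0.4019  0.001 ]
red scene [ 0.3628 -0.1437  0.033 ] [-0.2696  0.1558]
red2 side [ 0.3529 -0.1424  0.033 ] [-0.2704  0.1658]
redside side [ 0.483  -0.3022  0.033 ] [-0.3996  0.0052]
yel scene [0.8195 0.0584 0.033 ] [ 0.0233 -0.2488]
```

Run:
```python
from h import *
np.set_printoptions(precision=4,suppress=True)
d=np.load("cr.npz");t=d['t'];th=float(d['th']);R=np.array([[np.cos(th),-np.sin(th)],[np.sin(th),np.cos(th)]])
for n in("scene","side"):
    K,Rr,tt=cam(n); print(n,"cam at",-Rr.T@tt)
# jar+lid silhouette: axis by generator lines. pixel lines -> planes through camera tangent to cylinder; axis horizontal dir = n x z
S={"scene":((255+100/4,110+371/4),(255+222/4,110+422/4),(255+62/4,110+474/4),(255+182/4,110+525/4)),
   "side":((225+312/4,115+428/4),(225+420/4,115+391/4),(225+347/4,115+513/4),(225+440/4,115+470/4))}
for n,(a,b,c,e) in S.items():
    for p,q in((a,b),(c,e)):
        o,r1=ray(n,p);_,r2=ray(n,q);nn=np.cross(r1,r2);nn/=np.linalg.norm(nn)
        u=np.cross(nn,[0,0,1]);u/=np.linalg.norm(u)
        if u[0]>0:u=-u
        # axis: offset r from the plane, at z=.033 ; both signs
        print(n,"yaw of jar y (rel cradle)",np.arctan2(u[1],u[0])-(th+np.pi/2))
        for s in(.033,-.033):
            # find point x=?,z=.033 with nn.(P-o)=s, near cradle y=0
            yc=R@np.array([0,1]);xc=R@np.array([1,0])
            base=np.r_[t,.033]-o; k=(s-nn@base)/(nn[:2]@xc); print("   axis at y_c=0: x_c=",k)
p=onz("side",(225+329/4,115+471/4),.033);print("base centre",p,R.T@(p[:2]-t))
p=onz("scene",(255+236/4,110+482/4),.033);print("lid centre",p,R.T@(p[:2]-t))
```

```text
scene cam at [ 0.9707 -0.8506  0.8083]
side cam at [ 0.179  -0.7308  0.9524]
scene yaw of jar y (rel cradle) 0.12970287379771284
   axis at y_c=0: x_c= -0.22739540575847678
   axis at y_c=0: x_c= -0.13640377252818459
scene yaw of jar y (rel cradle) 0.15153291245187672
   axis at y_c=0: x_c= -0.3109624966240004
   axis at y_c=0: x_c= -0.22390283539704123
side yaw of jar y (rel cradle) 0.09320144322154356
   axis at y_c=0: x_c= -0.2299847931983326
   axis at y_c=0: x_c= -0.1479520955886768
side yaw of jar y (rel cradle) 0.19417001568281966
   axis at y_c=0: x_c= -0.3028850519673719
   axis at y_c=0: x_c= -0.2238995682585604
base centre [ 0.4878 -0.1323  0.033 ] [-0.2324  0.0359]
lid centre [ 0.5914 -0.1338  0.033 ] [-0.2123 -0.0657]
```

Lid centre to base centre measures 0.104 m, which matches the real 0.105 m. The jar is at cradle (-0.222, -0.015), yawed about 0.17 rad, with its base towards the stop. I'll move behind it at height.

>>> {"method": "play_rows", "body": {"steps": [[[50,-4,-4.4,0,0,0,6],[50,-7.5,-8.2,0,0,0,12],[50,-10.2,-11.1,0,0,0,18],[50,-12.9,-14,0,0,0,24],[50,-15.6,-17,0,0,0,30],[50,-18.3,-20,0,0,0,36],[50,-21,-23,0,0,0,42],[50,-23.7,-26,0,0,0,48],[50,-26.4,-29,0,0,0,54],[50,-29.1,-32,0,0,0,60],[50,-31.8,-35,0,0,0,64],[50,-34.5,-38,0,0,0,68]]]}}

```text
time: 1.15
tool_pos: [0.4227, 0.1099, 0.2313]
orientation: [0.726, 0.687, 0.0, 0.0]
ft_force: [0.8, 0.9, 0.1]
opening: 0.0427
```

>>> {"method": "play_rows", "body": {"steps": [[[50,-3,1.2,0,0,0,0],[50,-6,2.4,0,0,0,0],[50,-9,3.6,0,0,0,0],[50,-12,4.8,0,0,0,0],[50,-15,6,0,0,0,0],[50,-18,7.2,0,0,0,0],[50,-21,8.4,0,0,0,0],[50,-24,9.6,0,0,0,0],[50,-27,10.8,0,0,0,0],[50,-30,11.6,0,0,0,0],[50,-30,11.6,0,0,0,0],[50,-30,11.6,0,0,0,0]]]}}

```text
time: 2.15
tool_pos: [0.5229, -0.1949, 0.2306]
orientation: [0.726, 0.688, -0.0, -0.001]
ft_force: [-0.1, -0.0, -0.5]
opening: 0.0426
```

Run:
```python
from h import *
np.set_printoptions(precision=4,suppress=True)
s=manip.read_state();print(s['time'],s['tool_pos'],s['orientation'],s['ft_force'])
C=cam("wrist");im=manip.capture("wrist");cv2.imwrite("pics/c_wrist.png",im[:,:,::-1])
K,Rr,tt=C;print(-Rr.T@tt,Rr)
np.savez("c_cam.npz",K=K,R=Rr,t=tt)
```

```text
2.15 [ 0.5229 -0.1949  0.2306] [ 0.7261  0.6876 -0.0002 -0.0008] [-0.0669 -0.0426 -0.4906]
[ 0.5259 -0.1105  0.3737] [[ 0.9986 -0.0534 -0.002 ]
 [-0.0498 -0.9442  0.3256]
 [-0.0193 -0.3251 -0.9455]]
```

View pics/c_wrist.png

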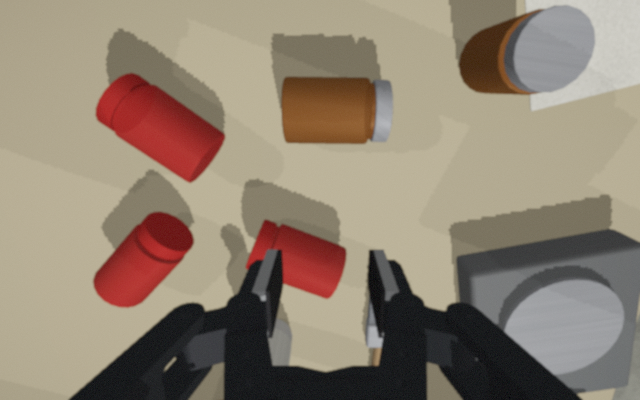

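Run:
```python
from h import *
np.set_printoptions(precision=4,suppress=True)
d=np.load("cr.npz");t=d['t'];th=float(d['th']);R=np.array([[np.cos(th),-np.sin(th)],[np.sin(th),np.cos(th)]])
c=np.load("c_cam.npz");C=(c['K'],c['R'],c['t'])
im=cv2.imread("pics/c_wrist.png");hsv=cv2.cvtColor(im,cv2.COLOR_BGR2HSV)
m=((hsv[...,1]>140)&(hsv[...,0]>6)&(hsv[...,0]<20)).astype(np.uint8);m[:,:270]=0;m[:,400:]=0;m[160:]=0
m=cv2.morphologyEx(m,cv2.MORPH_OPEN,np.ones((3,3)))
q=np.argwhere(m)[:,::-1].astype(np.float32);print(len(q),cv2.minAreaRect(q),q.min(0),q.max(0))
for col in(290,360):
    r=q[q[:,0]==col][:,1];lo,hi=r.min(),r.max()+1
    P=[]
    for v,s in((lo,1),(hi,-1)):
        o,dd=ray("wrist",(col,v),C);P.append(dd/np.linalg.norm(dd))
    b=P[0]+P[1];p=o+b*(.033-o[2])/b[2];print("axis pt",col,lo,hi,p,R.T@(p[:2]-t))
p=onz("wrist",(393,111),.033,C);print("lid end",p,R.T@(p[:2]-t))
p=onz("wrist",(282,110),.033,C);print("base end",p,R.T@(p[:2]-t))
```

```text
5725 ((327.9999694824219, 109.99998474121094), (91.99998474121094, 63.99999237060547), 0.0) [282.  78.] [374. 142.]
axis pt 290 78.0 142.0 [ 0.488  -0.1308  0.033 ] [-0.2309  0.0361]
axis pt 360 79.0 143.0 [ 0.56   -0.1357  0.033 ] [-0.2207 -0.0354]
lid end [ 0.594  -0.1367  0.033 ] [-0.2146 -0.0689]
base end [ 0.4798 -0.1296  0.033 ] [-0.2314  0.0443]
```

The wrist view confirms the jar: body in columns 282–374, lid end at column 393, axis on row 110. Its centre is near (0.537, -0.133), aligned with the gripper within 0.03 rad. I'll descend behind it.

>>> {"method": "play_rows", "body": {"steps": [[[50,-0.6,0.2,2.5,0,0,0],[50,-1.2,0.4,5.5,0,0,0],[50,-1.2,0.4,8.5,0,0,0],[50,-1.2,0.4,11.5,0,0,0],[50,-1.2,0.4,14,0,0,0],[50,-1.2,0.4,16.5,0,0,0],[50,-1.2,0.4,18.5,0,0,0],[50,-1.2,0.4,20,0,0,0],[50,-1.2,0.4,21,0,0,0],[50,-1.2,0.4,21.3,0,0,0],[50,-1.2,0.4,21.3,0,0,0]]]}}

```text
time: 3.12
tool_pos: [0.5262, -0.205, 0.0179]
orientation: [0.725, 0.689, -0.0, -0.001]
ft_force: [-0.1, -0.4, 1.6]
opening: 0.0426
```

```bash
python3 - <<'E'
from h import *
for n in("scene","side"):
    im=manip.capture(n)[100:330,200:420];cv2.imwrite(f"pics/d_{n}.png",cv2.resize(im,None,fx=2.6,fy=2.6)[:,:,::-1])
s=manip.read_state();print(s['tool_pos'],s['ft_force'])
E
python3 -c "
import cv2;a=cv2.imread('pics/d_scene.png');b=cv2.imread('pics/d_side.png');cv2.imwrite('pics/d.png',cv2.resize(cv2.hconcat([a,b]),(800,418)))"
```

```text
[ 0.52737695 -0.20600506  0.01952127] [1.12885578 0.10740091 0.35527105]
```

View pics/d.png

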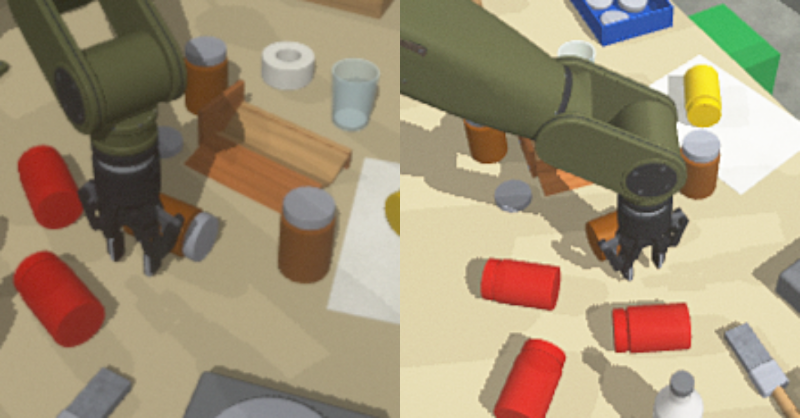

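Both views show the fingers behind the jar and clear of the red look-alikes. I'll start the gentle push.

>>> {"method": "play_rows", "body": {"steps": [[[50,0.5,-0.2,0,0,0,0],[50,1.0,-0.4,0,0,0,0],[50,1.5,-0.5,0,0,0,0],[50,2.0,-0.5,0,0,0,0],[50,2.3,-0.5,0,0,0,0],[50,2.6,-0.5,0,0,0,0],[50,2.9,-0.5,0,0,0,0],[50,3.2,-0.5,0,0,0,0],[50,3.5,-0.5,0,0,0,0],[50,3.8,-0.5,0,0,0,0],[50,4.1,-0.5,0,0,0,0],[50,4.4,-0.5,0,0,0,0]]]}}

```text
time: 4.22
tool_pos: [0.5238, -0.1616, 0.0183]
orientation: [0.725, 0.689, -0.0, -0.0]
ft_force: [0.5, -0.0, 0.4]
opening: 0.043
```

```bash
cat > snap.py <<'E'
import sys
from h import *
tag=sys.argv[1]; L=[]
for n in("scene","side"):
    im=manip.capture(n);cv2.imwrite(f"pics/{tag}_{n}.png",im[:,:,::-1]);L.append(cv2.resize(im[110:270,230:410],(400,356),interpolation=cv2.INTER_CUBIC)[:,:,::-1])
C=cam("wrist");np.savez(f"{tag}_cam.npz",K=C[0],R=C[1],t=C[2])
w=manip.capture("wrist")[:,:,::-1];cv2.imwrite(f"pics/{tag}_wrist.png",w)
a=cv2.hconcat(L); b=cv2.resize(w,(360,225));b=cv2.copyMakeBorder(b,0,0,0,440,0)
cv2.imwrite(f"pics/{tag}.png",cv2.vconcat([a,b]))
s=manip.read_state();print(s['time'],s['tool_pos'].round(4),s['ft_force'].round(2))
E
python3 snap.py e
```

```text
4.3667 [ 0.5238 -0.1616  0.0183] [0.75 0.09 0.31]
```

View pics/e.png

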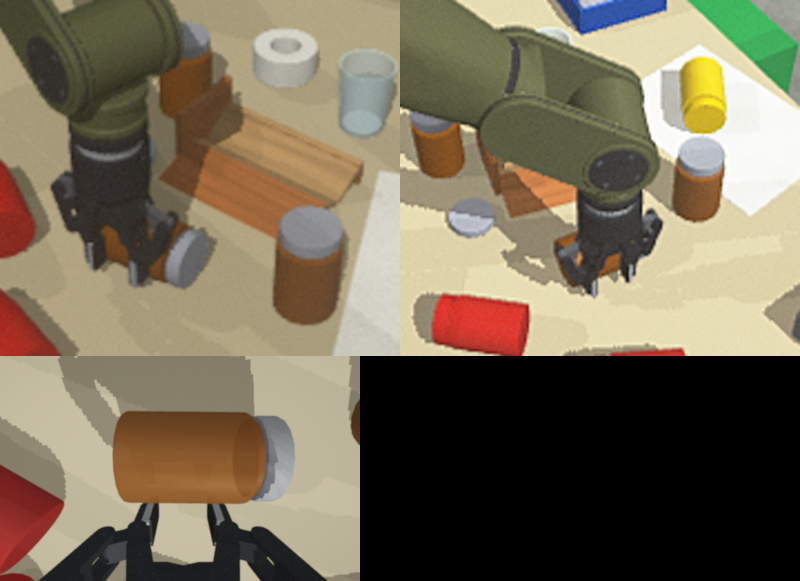

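The jar is touching the fingers, at columns 150 and 215 of the small wrist view, and they are centred on the body. I'll continue and turn gradually to the cradle's direction.

>>> {"method": "play_rows", "body": {"steps": [[[50,0.3,0,0,0,0,0.7],[50,0.7,0.02,0,0,0,1.5],[50,1.1,0.04,0,0,0,2.3],[50,1.6,0.06,0,0,0,3.1],[50,2.1,0.08,0,0,0,3.9],[50,2.6,0.11,0,0,0,4.7],[50,3.1,0.15,0,0,0,5.5],[50,3.6,0.2,0,0,0,6.3],[50,4.1,0.25,0,0,0,7.1],[50,4.6,0.3,0,0,0,7.9],[50,5.1,0.37,0,0,0,8.6],[50,5.6,0.45,0,0,0,9]]]}}

```text
time: 5.37
tool_pos: [0.5313, -0.1056, 0.0183]
orientation: [0.777, 0.629, 0.0, -0.0]
ft_force: [0.0, -0.0, 0.4]
opening: 0.0425
```

```bash
python3 snap.py f
```

```text
5.5167 [ 0.5313 -0.1057  0.0183] [-0.3  -0.15 -0.24]
```

View pics/f.png

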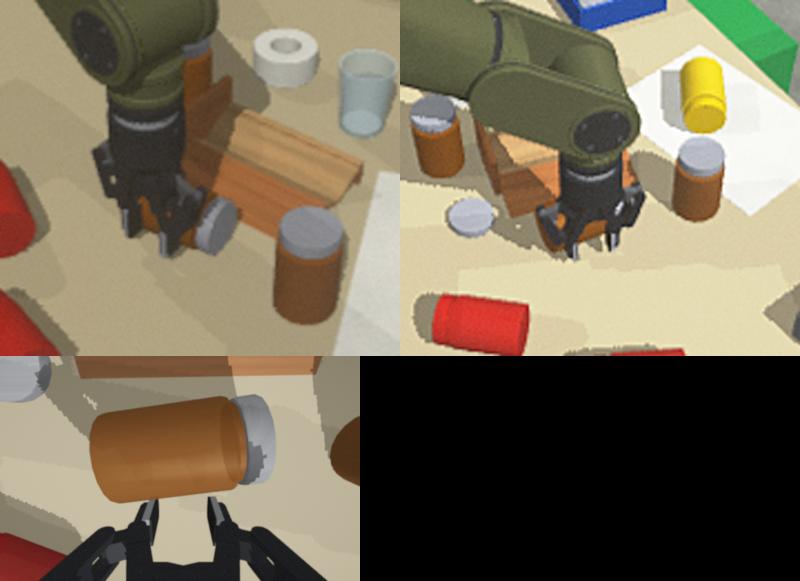

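The wrist view shows the ramp edge level, so the tool is aligned with the cradle. The jar has rolled slightly ahead and is still yawed about 7°. I'll re-centre and push more slowly so that both fingers square it up.

>>> {"method": "play_rows", "body": {"steps": [[[50,0,-0.3,0,0,0,0],[50,0.2,-0.6,0,0,0,0],[50,0.5,-0.8,0,0,0,0],[50,0.8,-0.8,0,0,0,0],[50,1.1,-0.8,0,0,0,0],[50,1.4,-0.8,0,0,0,0],[50,1.7,-0.8,0,0,0,0],[50,2.0,-0.8,0,0,0,0],[50,2.3,-0.8,0,0,0,0],[50,2.6,-0.8,0,0,0,0],[50,2.9,-0.8,0,0,0,0],[50,3.2,-0.8,0,0,0,0]]]}}

```text
time: 6.52
tool_pos: [0.5301, -0.0728, 0.0183]
orientation: [0.777, 0.63, -0.0, -0.0]
ft_force: [-0.9, -0.8, 0.6]
opening: 0.0429
```

```bash
python3 snap.py g
```

```text
6.6667 [ 0.5301 -0.0729  0.0183] [ 0.05  0.1  -0.36]
```

View pics/g.png

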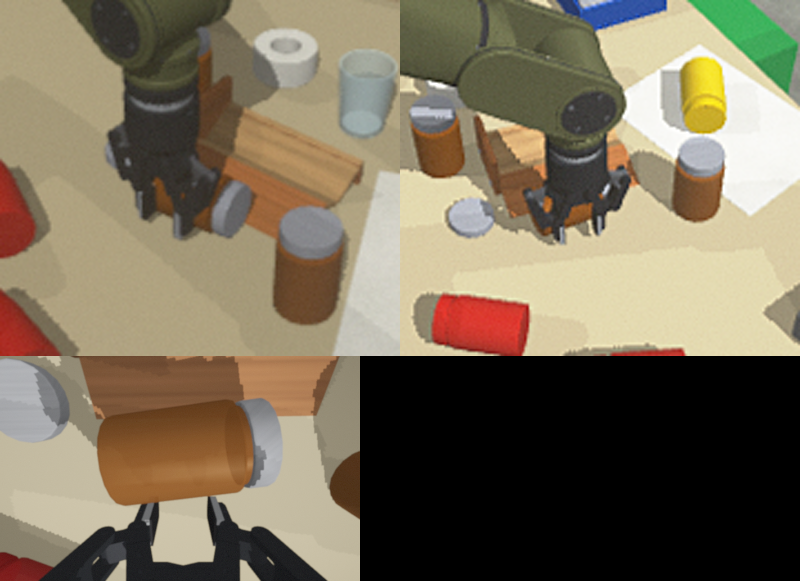

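>>> {"method": "play_rows", "body": {"steps": [[[50,0.3,-0.2,0,0,0,0],[50,0.6,-0.3,0,0,0,0],[50,0.9,-0.3,0,0,0,0],[50,1.2,-0.3,0,0,0,0],[50,1.5,-0.3,0,0,0,0],[50,1.8,-0.3,0,0,0,0],[50,2.1,-0.3,0,0,0,0],[50,2.4,-0.3,0,0,0,0],[50,2.7,-0.3,-0.1,0,0,0],[50,3.0,-0.3,-0.2,0,0,0],[50,3.3,-0.3,-0.3,0,0,0],[50,3.6,-0.3,-0.4,0,0,0]]]}}

```text
time: 7.67
tool_pos: [0.5348, -0.0374, 0.0227]
orientation: [0.777, 0.63, -0.0, 0.0]
ft_force: [-0.8, -2.3, 0.9]
opening: 0.0429
```

```bash
python3 snap.py i
```

```text
7.8167 [ 0.5349 -0.0369  0.0225] [ 0.08 -0.94 -0.23]
```

View pics/i.png

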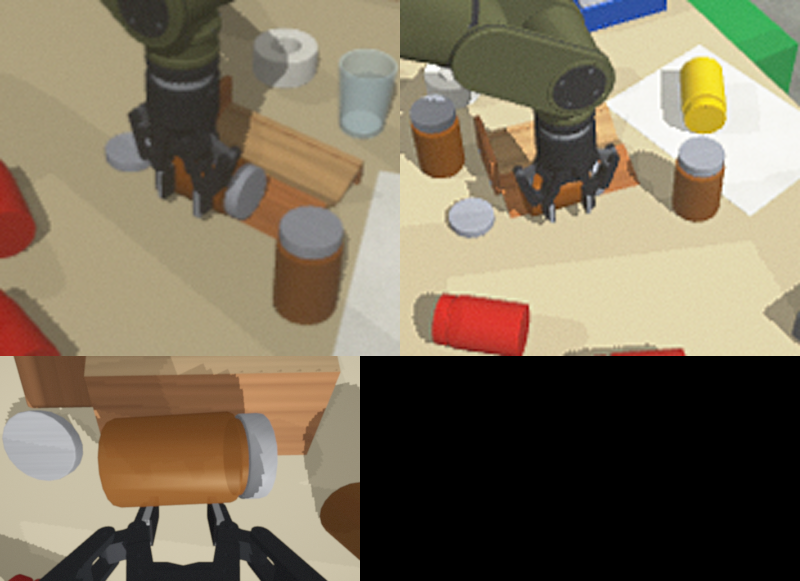

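The jar has squared up to about 2° and sits at the foot of the ramp, with a push force of only about 2 N. I'll push it up the ramp.

>>> {"method": "play_rows", "body": {"steps": [[[50,0.3,0,-0.1,0,0,0],[50,0.6,0,-0.15,0,0,0],[50,0.9,0,-0.2,0,0,0],[50,1.2,0,-0.25,0,0,0],[50,1.5,0,-0.3,0,0,0],[50,1.8,0,-0.35,0,0,0],[50,2.1,0,-0.4,0,0,0],[50,2.4,0,-0.45,0,0,0],[50,2.7,0,-0.5,0,0,0],[50,3.0,0,-0.55,0,0,0],[50,3.3,0,-0.6,0,0,0],[50,3.6,0,-0.65,0,0,0]]]}}

```text
time: 8.82
tool_pos: [0.5421, -0.0018, 0.0288]
orientation: [0.777, 0.63, -0.0, -0.0]
ft_force: [-0.9, -3.9, 2.2]
opening: 0.0429
```

```bash
python3 snap.py j
```

```text
8.9667 [ 0.542  -0.0013  0.0285] [ 0.57 -0.39  0.71]
```

View pics/j.png

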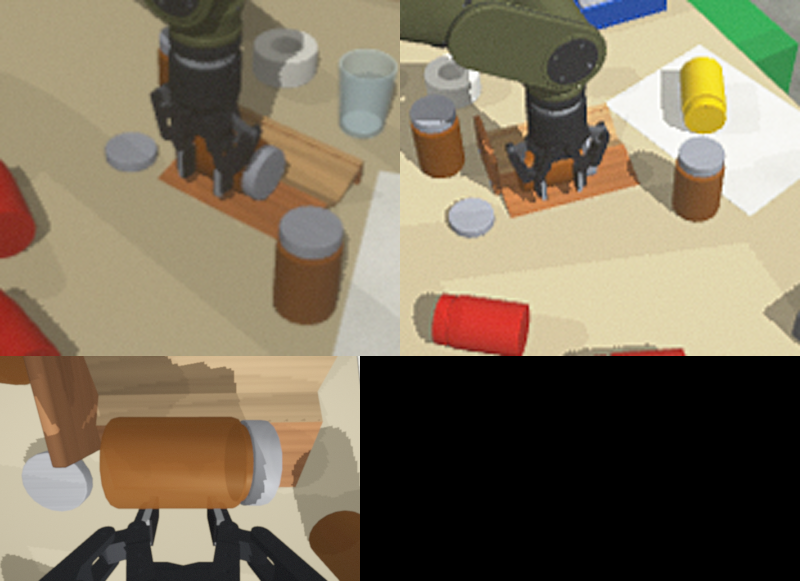

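The jar is square and halfway up the ramp, with its base about 24 mm short of the stop plane. Next it goes over the crest, slowly.

>>> {"method": "play_rows", "body": {"steps": [[[50,0.3,0,0,0,0,0],[50,0.6,0,0,0,0,0],[50,0.9,0,0,0,0,0],[50,1.2,0,0,0,0,0],[50,1.5,0,0,0,0,0],[50,1.8,0,0,0,0,0],[50,2.1,0,0,0,0,0],[50,2.4,0,0,0,0,0],[50,2.7,0,0,0,0,0],[50,3.0,0,0,0,0,0],[50,3.3,0,0,0,0,0],[50,3.6,0,0,0,0,0]]]}}

```text
time: 9.97
tool_pos: [0.5494, 0.0337, 0.0286]
orientation: [0.777, 0.63, -0.0, -0.0]
ft_force: [-0.3, -0.2, -0.6]
opening: 0.0428
```

```bash
python3 snap.py k
```

```text
10.1167 [0.5495 0.0334 0.0287] [-0.08  0.04 -0.01]
```

View pics/k.png

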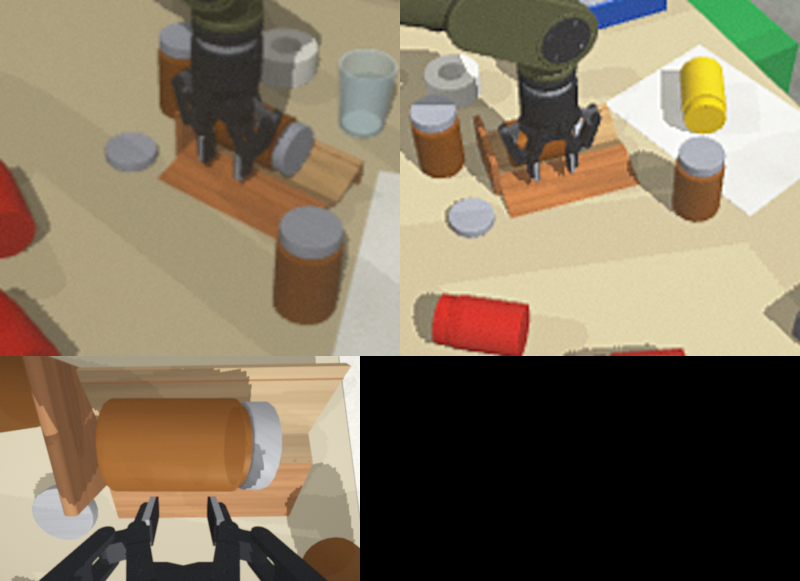

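The wrist view shows the jar lying in the V-groove, parallel to it, with its base about 20 mm from the stop. I'll raise the gripper, close it, turn it 90° and go round to the open end.

>>> {"method": "play_rows", "body": {"steps": [[[50,-0.5,0,-1.5,0,0,0],[50,-1,0,-4,0,0,0],[30,-1,0,-7,0,0,0],[0,-1,0,-10,0,0,0],[0,-1,1,-12,0,0,-6],[0,0,3,-13,0,0,-12],[0,1,5,-13,0,0,-19],[0,2,7,-13,0,0,-26],[0,3,9,-13,0,0,-33],[0,4,11,-13,0,0,-40],[0,5,12,-13,0,0,-47],[0,5.7,12,-13,0,0,-54]]]}}

```text
time: 11.12
tool_pos: [0.6805, 0.0641, 0.1585]
orientation: [0.404, 0.915, 0.0, 0.0]
ft_force: [-1.1, -0.2, 0.6]
opening: -0.0003
```

>>> {"method": "play_rows", "body": {"steps": [[[0,0,0,0,0,0,-7],[0,0,0,0,0,0,-14],[0,0,0,0,0,0,-21],[0,0,0,0,0,0,-28],[0,0,0,0,0,0,-34],[0,0,0,0,0,0,-36],[0,0,0,0,0,0,-36]]]}}

```text
time: 11.7
tool_pos: [0.6786, 0.0639, 0.1586]
orientation: [0.104, 0.995, 0.0, -0.0]
ft_force: [-0.3, 0.3, 0.5]
opening: 0.0002
```

```bash
python3 snap.py l; python3 -c "
from h import *
s=manip.read_state();print(s['orientation'],s['opening'])"
```

```text
11.85 [0.6787 0.0639 0.1587] [0.47 0.23 0.47]
[ 1.04803673e-01  9.94492928e-01 -2.60765104e-05 -7.14212206e-05] 0.0002947849311617504
```

View pics/l.png

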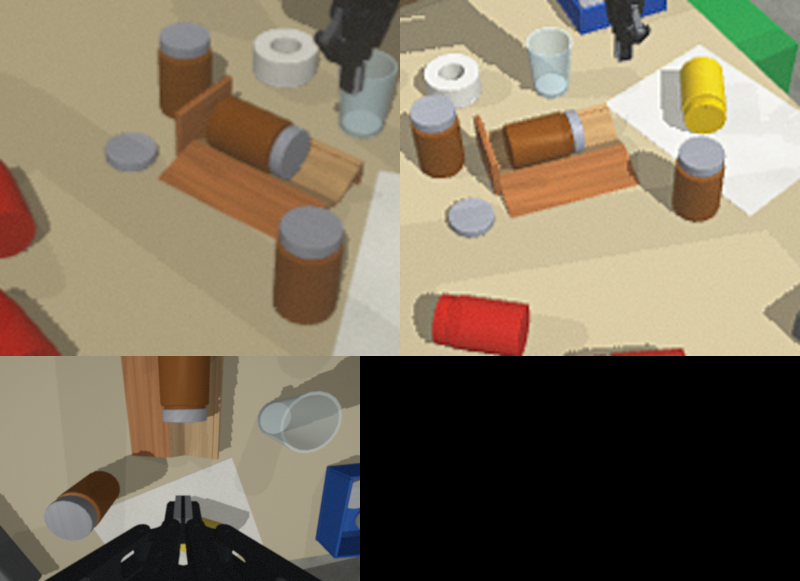

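View pics/l_wrist.png

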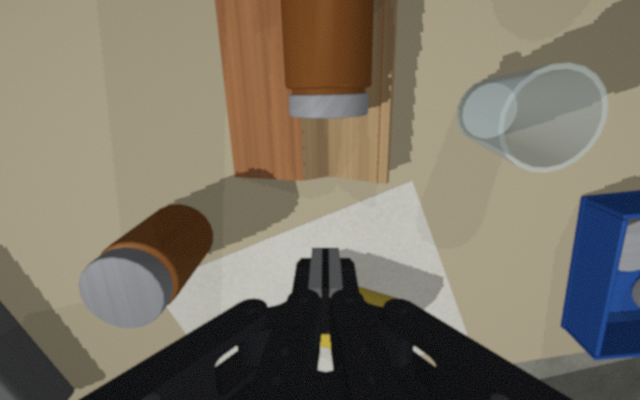

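Run:
```python
from h import *
np.set_printoptions(precision=4,suppress=True)
d=np.load("cr.npz");t=d['t'];th=float(d['th']);R=np.array([[np.cos(th),-np.sin(th)],[np.sin(th),np.cos(th)]])
c=np.load("l_cam.npz");C=(c['K'],c['R'],c['t'])
f=lambda p:R.T@(p[:2]-t)
print("tool",f(np.array([.6787,.0639])))
print("lid top edge wrist",f(onz("wrist",(328.5,118),.072,C)))
print("sides",f(onz("wrist",(289,110),.041,C)),f(onz("wrist",(368.5,110),.041,C)))
for uv in((236,176),(388,182)):print("open end",f(onz("wrist",uv,0.0 if uv[0]<300 else .032,C)))
print("groove end", f(onz("wrist",(335,178),.003,C)), "crest",f(onz("wrist",(302,180),.017,C)))
print("lid scene",f(onz("scene",(230+291*.45,110+152*.45),.041)))
im=cv2.imread("pics/l_scene.png")[150:215,310:410];cv2.imwrite("pics/l2.png",cv2.resize(im,None,fx=7,fy=7,interpolation=cv2.INTER_CUBIC))
```

```text
tool [-0.0007 -0.1099]
lid top edge wrist [ 0.0018 -0.0437]
sides [-0.029  -0.0402] [ 0.0336 -0.0402]
open end [-0.0875 -0.1051]
open end [ 0.0547 -0.1018]
groove end [ 0.009  -0.1062] crest [-0.0219 -0.1042]
lid scene [ 0.0035 -0.0416]
```

View pics/l2.png

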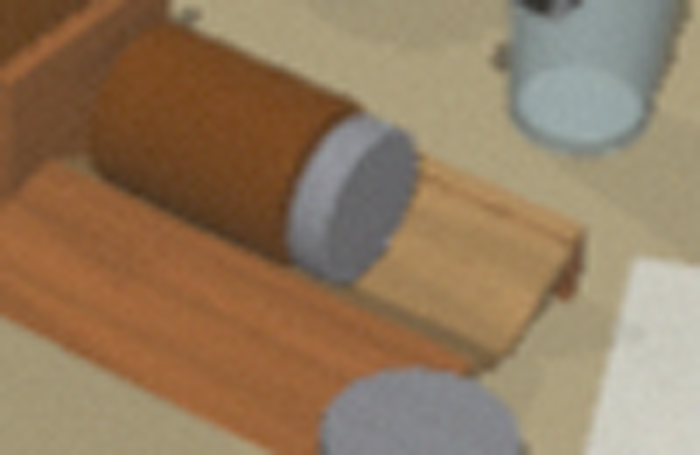

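The jar rests in the groove, in line with it and away from the stop; its lid is at wrist pixels (289–368, 118). The open end reads -0.105 against its true -0.110, so my frame is about 5 mm off in y and 2–3 mm in x. I'll therefore find the end stop by force. The lid face is at a true y of about -0.048, so there are about 23 mm to push. Descending now.

>>> {"method": "play_rows", "body": {"steps": [[[0,0,0.3,2,0,0,0],[0,0,0.3,4.5,0,0,0],[0,0,0.3,7,0,0,0],[0,0,0.3,9.5,0,0,0],[0,0,0.3,11.5,0,0,0],[0,0,0.3,12.8,0,0,0],[0,0,0.3,13.3,0,0,0],[0,0.5,0.3,13.3,0,0,0],[0,1.5,0.3,13.3,0,0,0],[0,2.5,0.3,13.3,0,0,0],[0,3.5,0.3,13.3,0,0,0],[0,4,0.3,13.3,0,0,0]]]}}

```text
time: 12.85
tool_pos: [0.6391, 0.0757, 0.0269]
orientation: [0.104, 0.995, 0.0, 0.0]
ft_force: [-0.6, 0.5, 0.3]
opening: -0.0
```

```bash
python3 snap.py m
```

```text
13.0 [0.64   0.0755 0.0266] [ 1.23 -0.08 -0.4 ]
```

View pics/m.png

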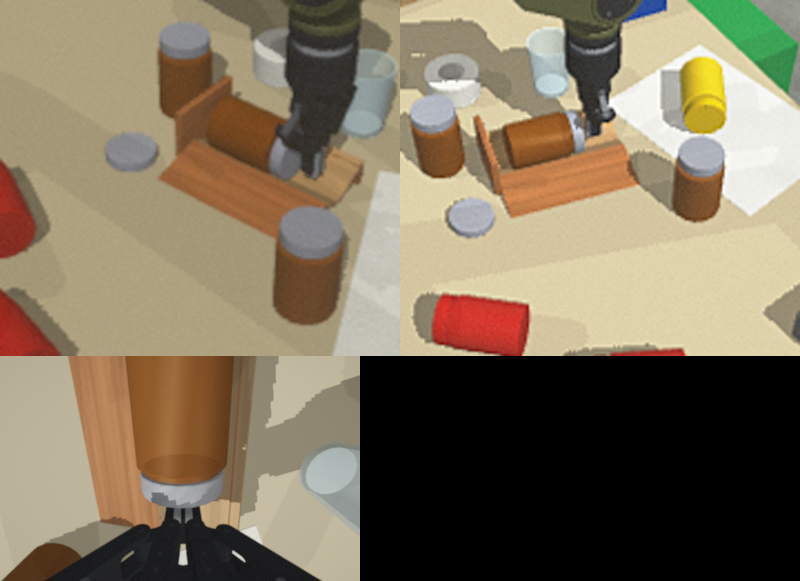

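The fingers are centred on the lid (small wrist view, column 182), about 15 mm away. Pushing slowly.

>>> {"method": "play_rows", "body": {"steps": [[[0,0.3,0,0,0,0,0],[0,0.6,0,0,0,0,0],[0,0.9,0,0,0,0,0],[0,1.1,0,0,0,0,0],[0,1.3,0,0,0,0,0],[0,1.5,0,0,0,0,0],[0,1.7,0,0,0,0,0],[0,1.9,0,0,0,0,0],[0,2.1,0,0,0,0,0],[0,2.3,0,0,0,0,0],[0,2.5,0,0,0,0,0],[0,2.7,0,0,0,0,0]]]}}

```text
time: 14.0
tool_pos: [0.6137, 0.0808, 0.0259]
orientation: [0.104, 0.995, -0.0, 0.0]
ft_force: [1.3, -0.0, -0.6]
opening: 0.0001
```

```bash
python3 snap.py n
```

```text
14.15 [0.6133 0.0809 0.0257] [ 0.15 -0.14  0.21]
```

View pics/n.png

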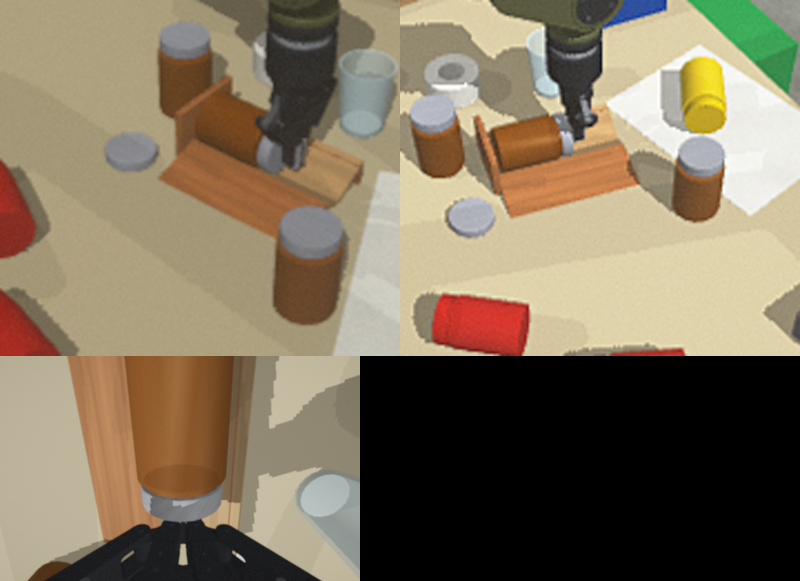

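The jar is sliding straight along the groove, with roughly 8–10 mm left. I'll use small steps and watch the force.

>>> {"method": "play_rows", "body": {"steps": [[[0,0.1,0,0,0,0,0],[0,0.2,0,0,0,0,0],[0,0.3,0,0,0,0,0],[0,0.4,0,0,0,0,0],[0,0.5,0,0,0,0,0],[0,0.6,0,0,0,0,0]]]}}

```text
time: 14.65
tool_pos: [0.6079, 0.0821, 0.0259]
orientation: [0.104, 0.995, 0.0, 0.0]
ft_force: [1.2, -0.7, 0.4]
opening: 0.0001
```

Run:
```python
from h import *
im=manip.capture("side");cv2.imwrite("pics/o_side.png",cv2.resize(im[140:215,250:350],None,fx=7,fy=7,interpolation=cv2.INTER_CUBIC)[:,:,::-1])
s=manip.read_state();print(s['time'],s['tool_pos'],s['ft_force'])
```

```text
14.7 [0.60769153 0.08213285 0.02581217] [ 0.78848655 -0.51106634 -0.17411268]
```

View pics/o_side.png

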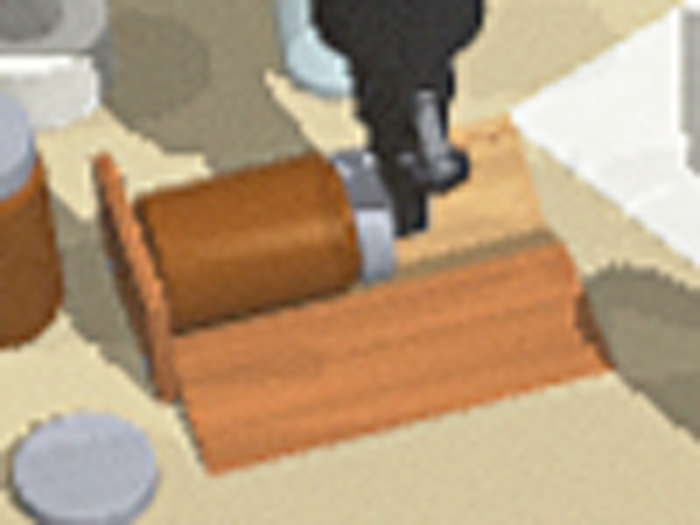

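The base is nearly at the stop, with only a few pixels of gap. Continuing in 1 mm steps.

>>> {"method": "play_rows", "body": {"steps": [[[0,0.1,0,0,0,0,0],[0,0.2,0,0,0,0,0],[0,0.3,0,0,0,0,0],[0,0.3,0,0,0,0,0]]]}}

```text
time: 15.03
tool_pos: [0.6059, 0.0826, 0.0263]
orientation: [0.104, 0.995, 0.0, 0.001]
ft_force: [5.9, -1.3, -1.3]
opening: -0.0003
```

>>> {"method": "play_rows", "body": {"steps": [[[0,0.1,0,0,0,0,0],[0,0.15,0,0,0,0,0],[0,0.15,0,0,0,0,0]]]}}

```text
time: 15.28
tool_pos: [0.6059, 0.0826, 0.0272]
orientation: [0.104, 0.995, 0.0, 0.003]
ft_force: [6.4, -1.4, -0.8]
opening: -0.0002
```

The force rose to 6 N and the tool has stopped advancing, so the base is against the stop. Backing off straight, then up.

>>> {"method": "play_rows", "body": {"steps": [[[0,-0.2,0,0,0,0,0],[0,-0.5,0,0,0,0,0],[0,-1,0,0,0,0,0],[0,-2,0,0,0,0,0],[0,-3.5,0,0,0,0,0],[0,-5,0,0,0,0,0],[0,-6,0,-2,0,0,0],[0,-7,0,-5,0,0,0],[0,-7,0,-8,0,0,0],[0,-7,0,-11,0,0,0],[0,-7,0,-14,0,0,0],[0,-7,0,-15,0,0,0]]]}}

```text
time: 16.28
tool_pos: [0.6749, 0.0684, 0.1817]
orientation: [0.104, 0.995, 0.001, 0.004]
ft_force: [0.9, 0.3, 1.1]
opening: 0.0001
```

```bash
python3 snap.py p
python3 - <<'E'
import cv2
a=cv2.imread("pics/p_scene.png")[130:215,290:400];b=cv2.imread("pics/p_side.png")[140:225,240:350]
cv2.imwrite("pics/p2.png",cv2.resize(cv2.hconcat([a,b]),(800,309),interpolation=cv2.INTER_CUBIC))
E
```

```text
16.4333 [0.6724 0.0684 0.1759] [ 0.56 -0.94  0.28]
```

View pics/p.png

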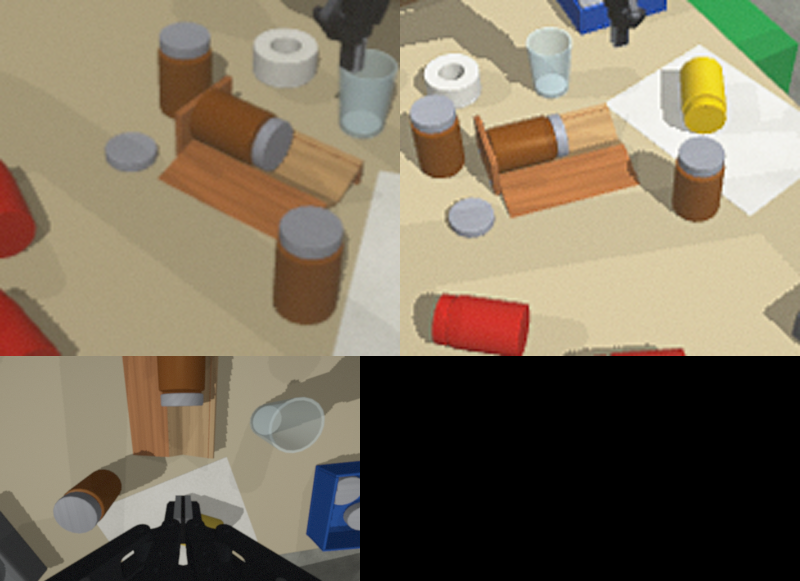

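View pics/p2.png

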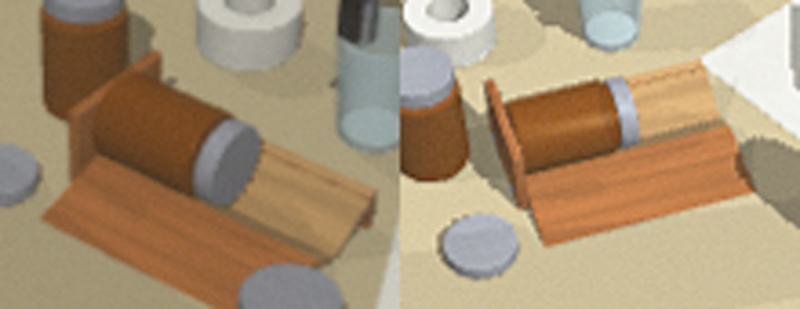

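Run:
```python
from h import *
np.set_printoptions(precision=4,suppress=True)
d=np.load("cr.npz");t=d['t'];th=float(d['th']);R=np.array([[np.cos(th),-np.sin(th)],[np.sin(th),np.cos(th)]])
f=lambda p:R.T@(p[:2]-t)
w=cv2.imread("pics/p_wrist.png")[40:200,200:440];cv2.imwrite("pics/p3.png",cv2.resize(w,None,fx=3.3,fy=3.3))
# scene: lid face centre; crop scale 400/110
u=lambda x,y:(290+x*110/400,130+y*85/309)
print("lid face scene",f(onz("scene",u(234,164),.041)))
print("open end scene groove",f(onz("scene",u(318,263),.010)),f(onz("scene",u(376,192),.032)))
v=lambda x,y:(240+(x-400)*110/400,140+y*85/309)
print("open end side", f(onz("side",v(752,187),0)),f(onz("side",v(727,128),.017)),f(onz("side",v(703,62),.032)))
print("lid outer edge side bottom",f(onz("side",v(638,143),.041)))
```

```text
lid face scene [ 0.004  -0.0205]
open end scene groove [-0.0161 -0.108 ] [ 0.0505 -0.1096]
open end side [-0.0846 -0.1063] [-0.026  -0.1034] [ 0.0458 -0.1051]
lid outer edge side bottom [-0.0409 -0.0174]
```

View pics/p3.png

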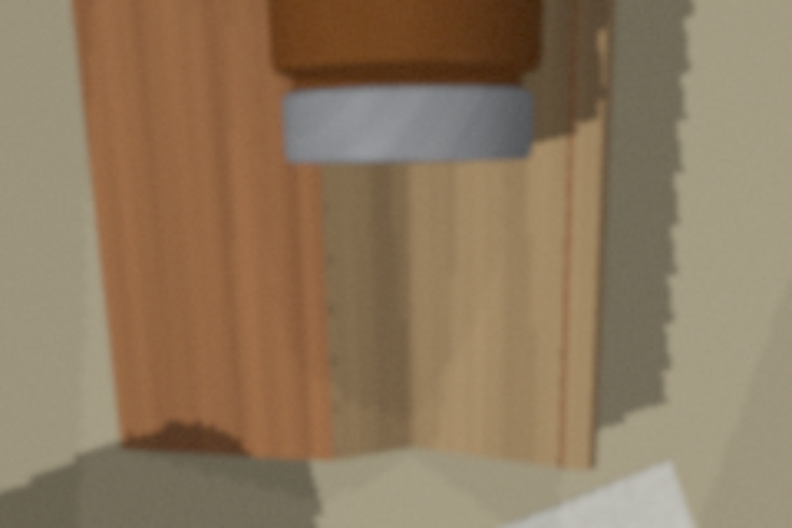

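Run:
```python
from h import *
d=np.load("cr.npz");t=d['t'];th=float(d['th']);R=np.array([[np.cos(th),-np.sin(th)],[np.sin(th),np.cos(th)]])
f=lambda p:(R.T@(p[:2]-t)).round(4)
c=np.load("p_cam.npz");C=(c['K'],c['R'],c['t'])
q=lambda x,y:(200+x/3.3,40+y/3.3)
print("lid",f(onz("wrist",q(408,162),.072,C)),f(onz("wrist",q(290,163),.041,C)),f(onz("wrist",q(530,158),.041,C)))
print("end",f(onz("wrist",q(330,458),.017,C)),f(onz("wrist",q(408,448),.003,C)),f(onz("wrist",q(565,467),.032,C)))
s=manip.read_state();print(s['tool_pos'],s['joint_vel'].round(3))
```

```text
lid [ 0.0019 -0.0197] [-0.028  -0.0202] [ 0.0325 -0.0189]
end [-0.0216 -0.1042] [ 0.0017 -0.1048] [ 0.0467 -0.1024]
[0.67243514 0.06840366 0.17594549] [0.003 0.031 0.054 0.001 0.    0.002]
```

By the wrist view, the lid face is 84.8 mm from the open end (85 mm when seated). The lid's axis is within 1 mm of the groove line.

>>> {"method": "play_rows", "body": {"steps": [[[0,0,0,0,0,0,0],[0,0,0,0,0,0,0],[0,0,0,0,0,0,0]]]}}

```text
time: 16.68
tool_pos: [0.6707, 0.0685, 0.1729]
orientation: [0.104, 0.995, -0.0, -0.002]
ft_force: [0.2, -0.3, 0.3]
opening: 0.0002
```

```bash
python3 -c "
from cell import manip
print(manip.hand_in())"
```

```text
the job is handed in; nothing more can be done
None
```

The jar is in the V-groove with its base against the end stop, and the job was handed in at about 16.7 s. I rolled it up the ramp and over the crest with two half-open fingers, then pushed it along the groove by its lid with the fingers shut. At the stop the force rose to about 6 N and the tool stopped advancing. I then backed off and raised the arm clear.

**Last checks**
- **Along the groove:** the wrist view puts the lid face 84.8 mm from the cradle's open end, where 85 mm means the base touches the stop. The scene view gave about 88 mm, a disagreement of about 3–4 mm that I put down to pixel and calibration error. I trusted the wrist view and the force.
- **Across the groove:** the wrist view shows the jar's axis within about 1 mm of the groove's middle line and the jar parallel to it.
- **Frame error:** my first cradle frame was about 5 mm off in y and 2–3 mm in x, so I took the stop from the force instead.
- **Other things on the bench:** those in the closing views looked where they had been. I did not measure them again, and the brush and bottle were outside those views, though the arm never went near them.
- **Contact force:** the highest wrist force I read was about 6.6 N, but readings came only at the end of each move.

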